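Pry open the garlic tin and put the bulb away

ROBOT

A 7-joint arm with a two-finger parallel gripper is mounted at the origin on a cart in front of the work surface, level with it; the furniture and walls round the work are solid. World frame = base frame: x ahead of the robot, y to its left, z up, the work surface at z = 0. Lengths are in m, angles in rad, forces in N, time in s.
With the tool pointing down it reaches from about 0.4 to 0.925 m from the base axis. Payload 5.6 kg.
Tool frame: the origin (TCP) lies on the centre line of the jaws, within the pads' length; the fingertips stand 8 mm ahead of it and the grasp point (between the pads) lies 11 mm behind it (env.tcp_to_tips is the distance from the TCP to the fingertips, in m); z points along the fingers, y is the line along which they close (so a half turn about z gives the same grasp; the last joint's range is limited). The gripper opens to 85 mm and grips with 20 to 120 N. Pads are 22 mm wide; open, the fingers measure 114 mm over their backs; the gripper's body (76 mm by 85 mm) begins 54 mm behind the grasp point. The pads swing forward as they close: fully open they stand 13 mm farther back than shut.
Start: joints at [1.205, 0.468, -0.012, 1.603, 0.006, 1.071, -0.056], TCP at [0.206, -0.616, 0.239] pointing down, gripper open.
Joint ranges: [-2.53, 2.53], [-0.31, 2.02], [-1.57, 1.55], [0.28, 2.44], [-1.29, 4.43], [0.15, 1.84], [-2.92, 2.92]. Speed limits (rad/s): [2.57, 2.57, 3.14, 3.14, 3.14, 3.14, 3.14].

INTERFACE

Orientations are given as a unit quaternion [x, y, z, w].
In Python, from bench import env gives the robot as it stands.
- The arm moves only by the tool arm_command, never from a script. Its argument "plan" is one flat list of numbers, 6 for each row, row after row: the shift along the tool's x, y, z scaled (see below), then the turn, a rotation vector about the tool's x, y, z scaled (see below). A call has 1 to 12 rows; each row shifts and turns the commanded pose from where the row before left it, along the tool's axes as they then stand; what a row does not reach is not made up. The controller multiplies each number of a shift by 0.25 m and each number of a turn by pi rad. A row lasts 1/12 s, in which the tool goes at most 41.7 mm and 7.16 degrees, less where a joint would pass 70% of its speed; a pose out of reach is approached as far as the arm can. A call with a number of a shift or a turn outside -1 to 1 is refused whole. A call with a gripper value outside its range is refused whole. "fingers" is the closure, from -1 (fully open) to 1 (shut), set as the call begins (left out, the last holds). The fingers move at their own pace and stop on an object; "grip_force" is the grip in N (left out, the last holds). Time passes only in rows, so rows that do not move let the fingers close. It gives the time, the measured TCP pose, the force, the opening and the grip force at its end, in the units of the state.
- env.read_state(): the state, without advancing time (a new reading comes with each control period).
- env.snapshot(name): name is "scene" or "top"; returns the picture (400x640x3 uint8, blue, green, red); there is no depth.
- env.camera_model(name): a dict with "intrinsics" (3x3 intrinsics, pixels), "eye" and "rotation" of the camera in the world. Camera axes: x right, y up, looking along -z (the intrinsics and any distortion apply to the point x, -y, -z); pixel columns grow to the right and rows downward; lengths in m; the calibration is good to about 2 mm. A picture is of the moment at which its call begins. camera_model takes no time and is no camera call.
- env.sign_off(): hands the job in; it is judged then, once.
The state is a dict: "time_s": time; "joints": joint angles; "joint_vel": joint speeds; "tau": joint torques, N m; "eef_pos": TCP position; "orientation": TCP orientation; "force": force on the tool from outside, world axes, zero at the start; "wrist_torque": the same for the moment, N m; "finger_gap": opening from 0.0 (shut) to 1.0 (fully open); "gripper_force": force on a finger pad.
Only numpy, scipy, OpenCV 4.12 (cv2) and the standard library are available. Lean on these libraries where they do the work, as an engineer would, in place of code of your own. Each camera call takes 0.05 s, during which the arm holds its last target. There are 200 camera calls.

TASK

The flat hinged lid of the metal storage tin has no handle: pry it up with the palette knife, its blade in the notch in the tin's front rim, and swing the lid with the blade (not with the gripper) until it stands upright or further back. Lay the knife flat on the worktop, then set the garlic bulb down inside the tin without dropping it in from above the rim. Leave the lemon, the mug and the teaspoon where they are.

Things in the scene. Friction and masses are not known exactly. Their poses are not given: they have to be found in the camera images.
- tin_notch (a point): Middle of the pry notch on the front face of the bare metal storage tin, 70.5 mm above the worktop. The notch is cut from the front rim: 60 mm wide (y), 9 mm high, from 66 mm above the worktop up to the shut lid's underside at 75 mm; behind the 3 mm wall is the tin's empty inside. Axes are the tin's: x horizontal from the notch to the hinge (the way the blade goes in), y along the front, z up.
- tin_hinge (a point): Middle of the hinge line at the back of the tin: 130 mm behind the notch along the tin's x, 75 mm above the worktop, level with the underside of the shut lid. Axes are the tin's.
- tin_floor (a point): Centre of the tin's inner floor, 4 mm above the worktop; the inside is 124 mm (x) by 154 mm (y) and 71 mm deep. The tin is fixed to the worktop: 130 mm deep (x), 160 mm wide (y), rim 75 mm and shut lid's top 80 mm above the worktop, walls 3 mm. Axes are the tin's.
- tin_lid (a joint): Hinge of the lid, rad: 0 shut, grows as the lid's front edge rises and swings back, pi/2 upright, stop at 1.75. The lid is a flat 130 x 160 x 5 mm plate, flush with the tin's front and sides, without a handle. The hinge is stiff: 2 to 3 N upward near the front edge move the lid, and it stays where it is left.
- knife_grip (a point): Grip point of the loose palette knife (0.1 kg): centre of its dark wooden handle's section near the balance point, 10 mm above the worktop as it lies. x along the knife to the tip, y across, z up. Handle 18 mm wide (y), 20 mm high (z), from 80 mm behind to 30 mm ahead; steel blade 20 mm wide (y), 2.5 mm thick (z), level with this point, rounded tip 125 mm ahead of it.
- garlic_center (a point): Middle of the loose whitish garlic bulb with a short stalk, about 60 x 57 x 58 mm; this point is 29 mm above the worktop as it stands.
- lemon: Yellow lemon, 72 x 57 x 58 mm, loose; a bystander. Origin under its middle.
- mug: White mug, 84 x 115 x 89 mm, loose; a bystander. Origin under its middle.
- teaspoon: Metal teaspoon, 130 x 27 x 11 mm, loose; a bystander. Origin under its middle, x along it.
Not all that is in view belongs to the job. What is shaped like the part that bears garlic_center but red or turquoise is not meant.

How it is judged:
By the outcome, as a careful person would: the job done as asked, in the order asked, and still so for the second after the job is handed in, with the robot touching nothing.
It also fails if it takes over 64 s, if anything falls off the work surface, if the arm or the gripper's body presses on something with over 40 N, if the wrist force passes 120 N, or if a joint passes its speed limit or range.

## Working session

There is one attempt and no reset: what is moved stays moved. The work goes in short steps, Python scripts to look and compute and a tool call to move; the robot and the scene stay as the last step left them, time stands still between calls to the robot, and variables do not carry over. Pictures are saved under pics/ and viewed, at most 13 in all, crops included, and the job is handed in when it is done.

Besides the shell and the picture viewer there is one more tool, called after ">>>" as a command line: name --argument value ..., lists and objects as JSON in quotes. arm_command: Moves the arm, as the interface text tells. Its arguments: {"type":"object","properties":{"plan":{"type":"array","items":{"type":"number","minimum":-1,"maximum":1}},"fingers":{"type":"number"},"grip_force":{"type":"number"}},"required":["plan"]}

```bash
mkdir -p pics; ls
python3 - <<'E'
from bench import env
import cv2, numpy as np
np.set_printoptions(precision=4,suppress=True)
for n in("scene","top"):
    cv2.imwrite(f"pics/{n}0.png",env.snapshot(n)); m=env.camera_model(n); print(n,m)
print(env.read_state(), env.tcp_to_tips)
E
```

```text
pics
scene {'intrinsics': array([[425.9927,   0.    , 315.7442],
       [  0.    , 425.9927, 204.8211],
       [  0.    ,   0.    ,   1.    ]]), 'eye': array([-0.0293,  0.7324,  0.886 ]), 'rotation': array([-0.1349,  0.3952,  0.8645, -0.2796])}
top {'intrinsics': array([[470.1286,   0.    , 318.328 ],
       [  0.    , 470.1286, 200.7627],
       [  0.    ,   0.    ,   1.    ]]), 'eye': array([ 0.45  , -0.0281,  1.2706]), 'rotation': array([-0.0273,  0.0225,  0.7135, -0.6997])}
{'time_s': 0.1, 'joints': array([ 1.205 ,  0.4683, -0.0116,  1.6035,  0.006 ,  1.0714, -0.0563]), 'joint_vel': array([ 0.0002, -0.0009, -0.0009, -0.0032,  0.0005, -0.002 , -0.0016]), 'tau': array([  0.0007, -53.3517,   0.0214, -25.1963,   0.0115,   0.0043,
         0.    ]), 'eef_pos': array([ 0.206 , -0.616 ,  0.2384]), 'orientation': array([ 0.987 ,  0.1607, -0.0002, -0.0008]), 'force': array([0.5423, 0.568 , 0.1818]), 'wrist_torque': array([-0.0047,  0.0182, -0.0063]), 'gripper_force': 0.0, 'finger_gap': 0.9980257960452925} 0.008
```

View pics/scene0.png

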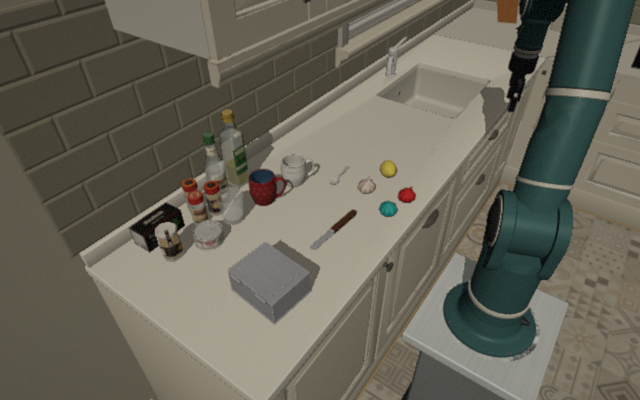

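View pics/top0.png

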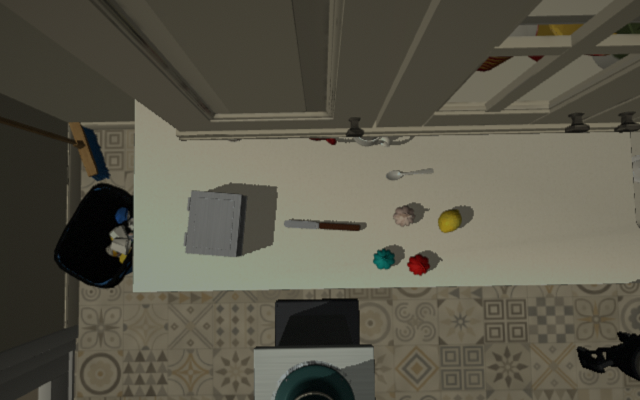

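The pictures show the tin at scene (270,280) / top (215,223), the knife at top (325,225) with its blade towards the tin, and the teaspoon at top (410,174). Bulb candidates in the top view are whitish (403,215), turquoise (383,259) and red (418,265). The whitish one fits "whitish garlic". I'll confirm it in an enlarged crop, along with the tin.

```bash
cat > h.py <<'E'
import numpy as np, cv2
from scipy.spatial.transform import Rotation as R
from bench import env
np.set_printoptions(precision=4,suppress=True)
def ray(n,uv):
    m=env.camera_model(n); K=m["intrinsics"]; d=np.linalg.solve(K,[uv[0],uv[1],1.])
    return m["eye"], R.from_quat(m["rotation"]).apply(d*[1,-1,-1])
def plane(n,uv,z):
    e,d=ray(n,uv); return e+d*(z-e[2])/d[2]
def proj(n,p):
    m=env.camera_model(n); c=R.from_quat(m["rotation"]).inv().apply(np.asarray(p)-m["eye"])*[1,-1,-1]
    q=m["intrinsics"]@c; return q[:2]/q[2]
def two(a,b):
    (e1,d1),(e2,d2)=ray("scene",a),ray("top",b)
    t=np.linalg.lstsq(np.c_[d1,-d2],e2-e1,rcond=None)[0]
    p,q=e1+t[0]*d1,e2+t[1]*d2; return (p+q)/2,np.linalg.norm(p-q)
E
python3 - <<'E'
from h import *
s=cv2.imread("pics/scene0.png"); t=cv2.imread("pics/top0.png")
up=lambda im,x0,y0,w,h,f: cv2.resize(im[y0:y0+h,x0:x0+w],(w*f,h*f),interpolation=cv2.INTER_CUBIC)
a=up(s,215,170,200,150,4); 
b=up(t,175,150,300,130,2); b2=up(t,180,180,100,80,4)
c=np.zeros((590,800,3),np.uint8); c[:260,:600]=b; c[265:585,:400]=b2[:320]; 
cv2.imwrite("pics/a.png",a); cv2.imwrite("pics/b.png",c)
# knife axis (top, z=.01): handle brown
hsv=cv2.cvtColor(t,cv2.COLOR_BGR2HSV); print(hsv[223:229,280:370:6].tolist()[2])
E
```

```text
[[32, 35, 145], [30, 5, 103], [40, 8, 100], [30, 8, 99], [38, 10, 100], [38, 10, 100], [30, 7, 106], [10, 182, 42], [10, 190, 43], [10, 178, 43], [11, 188, 42], [11, 187, 41], [9, 166, 40], [12, 150, 39], [23, 41, 74]]
```

View pics/a.png

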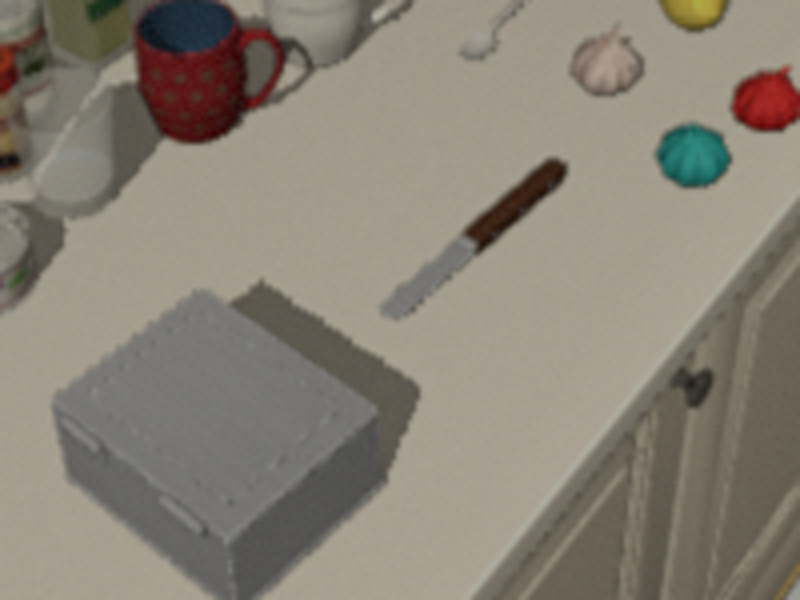

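View pics/b.png

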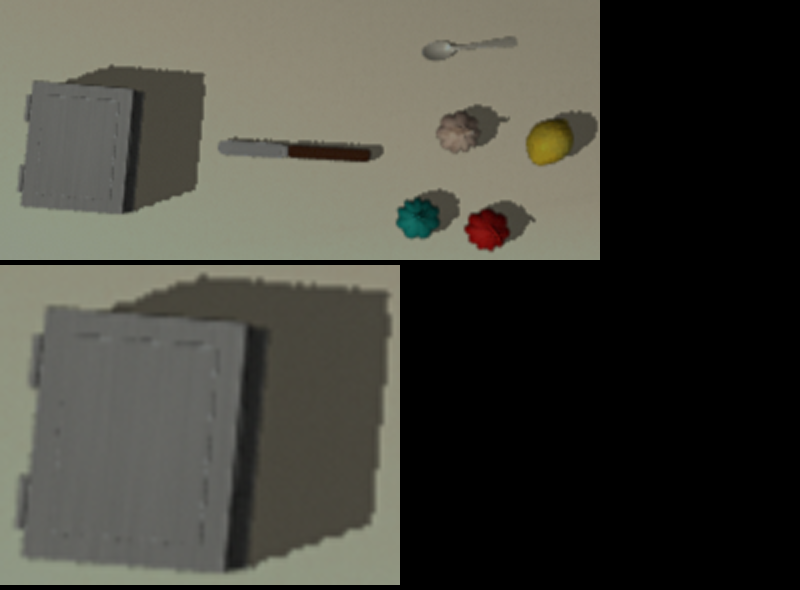

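The enlarged crops confirm the whitish garlic bulb, at scene (367,186) and top (403,215). The hinge tabs are on the tin's left (+y) side in the top view, so the notch front is the dark right face at about top (241,225). The knife's tip points towards it.

Run:
```python
from h import *
s=cv2.imread("pics/scene0.png"); t=cv2.imread("pics/top0.png")
def blob(m,x0,y0,x1,y1):
    k=np.zeros(m.shape,np.uint8); k[y0:y1,x0:x1]=m[y0:y1,x0:x1]*255
    c=max(cv2.findContours(k,0,2)[0],key=cv2.contourArea); return c
H=cv2.cvtColor(t,cv2.COLOR_BGR2HSV).astype(int); S=cv2.cvtColor(s,cv2.COLOR_BGR2HSV).astype(int)
# lid
print("rows V",H[225,180:290:4,2],H[225,180:290:4,1])
lid=(H[...,1]<25)&(H[...,2]>80)
lid=cv2.morphologyEx(lid.astype(np.uint8),cv2.MORPH_OPEN,np.ones((15,15)))>0
c=blob(lid,178,180,262,262); r=cv2.minAreaRect(c); bx=cv2.boxPoints(r); print("lid px",r)
P=np.array([plane("top",q,.08)[:2] for q in bx]); print(P, [np.linalg.norm(P[i]-P[i-1]) for i in range(4)], "centre",P.mean(0))
i=np.argsort(P[:,1]); back=P[i[2:]].mean(0); front=P[i[:2]].mean(0); d=back-front; d/=np.linalg.norm(d)
c0=P.mean(0); yaw=np.arctan2(d[1],d[0]); print("tin x axis yaw",yaw,"front",c0-.065*d,"hinge",c0+.065*d)
# knife
h=(H[...,1]>100)&(H[...,2]<90)&(H[...,0]<20); c=blob(h,270,205,380,240)
b=(H[...,1]<20)&(H[...,2]>80); cb=blob(b,275,210,330,235)
for n,q in(("handle",c),("blade",cb)):
    r=cv2.minAreaRect(q); bb=cv2.boxPoints(r); W=np.array([plane("top",x,.015)[:2] for x in bb]); 
    print(n,r,W.mean(0)); 
    pts=np.array([plane("top",x[0],.015)[:2] for x in q]); print(" y range",pts[:,1].min(),pts[:,1].max()); v=cv2.fitLine(q,2,0,.01,.01).ravel(); print(v)
# garlic
gt=(H[...,0]<20)&(H[...,1]>15)&(H[...,2]>90)
gt=blob(gt,388,200,420,232); gs=blob((S[...,0]<16)&(S[...,2]>110)|(S[...,0]>170),355,176,380,198)
rt,rs=cv2.minEnclosingCircle(gt),cv2.minEnclosingCircle(gs); print(rt,rs)
print("garlic",plane("top",rt[0],.029),plane("scene",rs[0],.029),two(rs[0],rt[0]))
print(H[205:228:4,390:420:4].tolist()[2])
```

```text
rows V [151 148 113 100  98 100 101 101 101 102 102 101 101  83  98  30  58  74
  74  73  73  73  73  73 147 145 122 101] [34 34 14 10  8  8 10 10  8 10 10  8  8  9  8  9 31 45 45 42 45 45 45 45
 36 35 21  5]
lid px ((212.96897888183594, 223.3724365234375), (50.49165725708008, 62.699344635009766), 4.763641834259033)
[[0.4099 0.3178]
 [0.568  0.3047]
 [0.5548 0.1764]
 [0.3969 0.1907]] [np.float64(0.12777101737855828), np.float64(0.15871724510119672), np.float64(0.12896542435340863), np.float64(0.15847130671777754)] centre [0.4824 0.2474]
tin x axis yaw 1.4685714376392276 front [0.4758 0.1827] hinge [0.489  0.3121]
handle ((338.9899597167969, 226.16607666015625), (40.16872024536133, 5.595792770385742), 3.4682295322418213) [ 0.4698 -0.0741]
 y range -0.12749999591904587 -0.020821692157158345
[  0.9969   0.0781 338.0476 226.1429]
blade ((301.0538330078125, 224.03077697753906), (34.169532775878906, 7.044692516326904), 3.1798300743103027) [0.4774 0.027 ]
 y range -0.018256903303591022 0.07249982229046287
[  0.9987   0.0513 300.84   223.64  ]
((402.5714416503906, 216.57142639160156), 10.025568008422852) ((365.71429443359375, 184.7142791748047), 8.384964942932129)
garlic [ 0.4916 -0.2418  0.029 ] [ 0.495  -0.2433  0.029 ] (array([ 0.4924, -0.2408,  0.0318]), np.float64(0.0021227605668558765))
[[23, 45, 142], [20, 49, 109], [13, 65, 114], [14, 69, 107], [13, 62, 94], [13, 65, 63], [23, 45, 73], [25, 42, 73]]
```

>>> arm_command --plan '[0,0,0,0,0,-0.037,0,0,0,0,0,-0.037,0,0,0,0,0,-0.037,0,0,0,0,0,-0.037,0,0,0,0,0,-0.037,0,0,0,0,0,-0.037,0,0,0,0,0,-0.037,0,0,0,0,0,-0.037,0,0,0,0,0,-0.037,0,0,0,0,0,-0.037,0,0,0,0,0,0]' --fingers -1 --grip_force 100

```text
time_s: 1.02
eef_pos: [0.2059, -0.6162, 0.2387]
orientation: [0.736, 0.677, 0.0, -0.0]
force: [0.7, -0.7, 0.7]
finger_gap: 1.0
gripper_force: 0.0
```

```bash
cat >> h.py <<'E'
def go(target,yaw,n):
    "rows (identical) to bring the TCP to target, tool x at yaw, tool down"
    s=env.read_state(); r=R.from_quat(s["orientation"]); M=r.as_matrix()
    tgt=R.from_matrix(np.c_[[np.cos(yaw),np.sin(yaw),0],[np.sin(yaw),-np.cos(yaw),0],[0,0,-1]])
    print("pos",s["eef_pos"],"t",s["time_s"],"yaw",np.arctan2(M[1,0],M[0,0]),"toolz",M[:,2],"F",s["force"],"gap",s["finger_gap"])
    print("shift/row",r.inv().apply(np.array(target)-s["eef_pos"])/n/.25,"turn/row",(r.inv()*tgt).as_rotvec()/np.pi/n)
E
python3 -c "
from h import *
go([.4717,-.0505,.13],1.496,24)"
```

```text
pos [ 0.2059 -0.6162  0.2387] t 1.0167 yaw 1.487804608134783 toolz [-0.0001  0.0011 -1.    ] F [ 0.7363 -0.6633  0.7413] gap 0.9998530926403618
shift/row [0.0976 0.0363 0.0182] turn/row [-0.     -0.     -0.0001]
```

>>> arm_command --plan '[0.098,0.036,0.01,0,0,0,0.098,0.036,0.01,0,0,0,0.098,0.036,0.01,0,0,0,0.098,0.036,0.01,0,0,0,0.098,0.036,0.01,0,0,0,0.098,0.036,0.01,0,0,0,0.098,0.036,0.01,0,0,0,0.098,0.036,0.01,0,0,0,0.098,0.036,0.01,0,0,0,0.098,0.036,0.01,0,0,0,0.098,0.036,0.01,0,0,0,0.098,0.036,0.01,0,0,0]'

```text
time_s: 2.02
eef_pos: [0.3391, -0.3315, 0.2091]
orientation: [0.738, 0.675, -0.0, -0.0]
force: [-0.3, 0.1, 0.2]
finger_gap: 1.003
gripper_force: 0.0
```

>>> arm_command --plan '[0.098,0.036,0.02,0,0,0,0.098,0.036,0.02,0,0,0,0.098,0.036,0.02,0,0,0,0.098,0.036,0.02,0,0,0,0.098,0.036,0.02,0,0,0,0.098,0.036,0.02,0,0,0,0.098,0.036,0.02,0,0,0,0.098,0.036,0.02,0,0,0,0.098,0.036,0.02,0,0,0,0.098,0.036,0.02,0,0,0,0.098,0.036,0.02,0,0,0,0,0,0,0,0,0]'

```text
time_s: 3.02
eef_pos: [0.462, -0.0676, 0.1538]
orientation: [0.736, 0.677, 0.001, -0.001]
force: [0.7, 0.6, -0.1]
finger_gap: 0.996
gripper_force: 0.0
```

```bash
python3 -c "
from h import *
go([.4717,-.0505,.011],1.492,10)"
```

```text
pos [ 0.462  -0.0676  0.1538] t 3.0167 yaw 1.4884725845472104 toolz [ 0.0007  0.0029 -1.    ] F [ 0.7366  0.5858 -0.0591] gap 0.9958574141600061
shift/row [0.007  0.0033 0.0571] turn/row [ 0.     -0.0001 -0.0001]
```

>>> arm_command --plan '[0.035,0.016,0,0,0,0,0.035,0.016,0,0,0,0,0,0,0.07,0,0,0,0,0,0.07,0,0,0,0,0,0.07,0,0,0,0,0,0.07,0,0,0,0,0,0.07,0,0,0,0,0,0.07,0,0,0,0,0,0.07,0,0,0,0,0,0.06,0,0,0,0,0,0,0,0,0,0,0,0,0,0,0]'

```text
time_s: 4.02
eef_pos: [0.4698, -0.0562, 0.0165]
orientation: [0.737, 0.676, -0.001, -0.0]
force: [0.7, -0.2, 0.3]
finger_gap: 1.001
gripper_force: 0.0
```

Run:
```python
from h import *
go([.4717,-.0505,.011],1.492,1)
for n in("scene","top"): cv2.imwrite(f"pics/{n}1.png",env.snapshot(n))
s=cv2.imread("pics/scene1.png"); t=cv2.imread("pics/top1.png")
up=lambda im,x0,y0,w,h,f: cv2.resize(im[y0:y0+h,x0:x0+w],(w*f,h*f),interpolation=cv2.INTER_CUBIC)
cv2.imwrite("pics/c.png",np.vstack([up(s,270,170,160,90,4),up(t,240,190,160,55,4)]))
```

```text
pos [ 0.4698 -0.0562  0.0165] t 4.0167 yaw 1.4835181986963009 toolz [-0.0013 -0.0001 -1.    ] F [ 0.7018 -0.2336  0.3457] gap 1.0008928172937799
shift/row [0.0235 0.0055 0.022 ] turn/row [-0.0004  0.0001 -0.0027]
```

View pics/c.png

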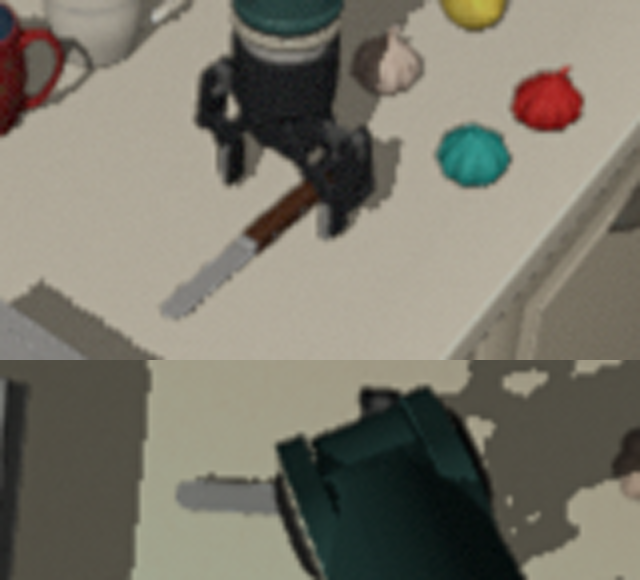

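Crop: the open fingers straddle the dark handle just behind its middle, with the blade free and pointing at the tin. I'll correct the last few millimetres and close.

>>> arm_command --plan '[0.012,0.003,0.011,0,0,0,0.012,0.003,0.011,0,0,0,0,0,0,0,0,0,0,0,0,0,0,0]'

```text
time_s: 4.45
eef_pos: [0.4723, -0.0498, 0.0115]
orientation: [0.737, 0.676, 0.0, 0.0]
force: [0.3, -0.2, -0.8]
finger_gap: 1.001
gripper_force: 0.0
```

>>> arm_command --plan '[0,0,0,0,0,0,0,0,0,0,0,0,0,0,0,0,0,0,0,0,0,0,0,0,0,0,0,0,0,0,0,0,0,0,0,0,0,0,0,0,0,0,0,0,0,0,0,0,0,0,0,0,0,0,0,0,0,0,0,0,0,0,0,0,0,0,0,0,0,0,0,0]' --fingers 1 --grip_force 100

```text
time_s: 5.45
eef_pos: [0.4721, -0.0502, 0.0117]
orientation: [0.737, 0.676, -0.0, 0.0]
force: [-1.1, 0.2, 4.1]
finger_gap: 0.187
gripper_force: 98.2
```

>>> arm_command --plan '[0,0,-0.03,0,0,0,0,0,-0.053,0,0,0,0,0,-0.053,0,0,0,0,0,-0.053,0,0,0,0,0,-0.053,0,0,0,0,0,0,0,0,0,0,0,0,0,0,0]'

```text
time_s: 6.03
eef_pos: [0.4725, -0.0504, 0.0723]
orientation: [0.737, 0.676, 0.0, 0.001]
force: [0.1, -0.5, -1.8]
finger_gap: 0.185
gripper_force: 97.9
```

Run:
```python
from h import *
go([.4689,.045,.0722],1.4686,10)
for n in("scene","top"): cv2.imwrite(f"pics/{n}2.png",env.snapshot(n))
s=cv2.imread("pics/scene2.png"); t=cv2.imread("pics/top2.png")
up=lambda im,x0,y0,w,h,f: cv2.resize(im[y0:y0+h,x0:x0+w],(w*f,h*f),interpolation=cv2.INTER_CUBIC)
cv2.imwrite("pics/d.png",np.vstack([up(s,225,190,160,90,5),up(t,220,195,160,50,5)[:250]])[:600])
```

```text
pos [ 0.4725 -0.0504  0.0723] t 6.0333 yaw 1.4846147759671577 toolz [ 0.0015 -0.0004 -1.    ] F [ 0.1167 -0.5181 -1.7763] gap 0.18459870270523662
shift/row [ 0.0379 -0.0047  0.    ] turn/row [0.     0.     0.0005]
```

View pics/d.png

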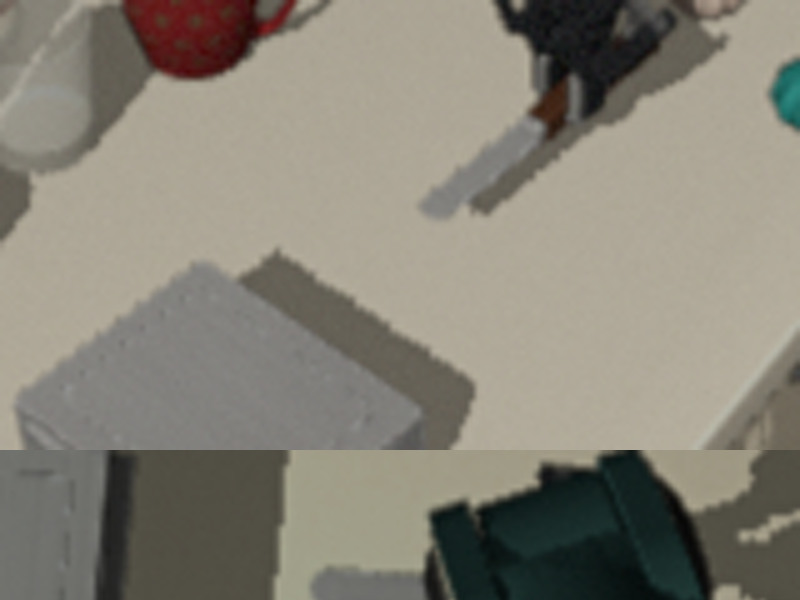

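Crop: the knife is held level, its tip at scene (309,231) in front of the tin. Now I'll compare the tip with the prediction in both views.

Run:
```python
from h import *
T={}
for n,(x0,y0,x1,y1),base in(("scene",(300,205,335,240),"scene0"),("top",(276,208,306,232),"top0")):
    im=cv2.imread(f"pics/{n}2.png"); H=cv2.cvtColor(im,cv2.COLOR_BGR2HSV).astype(int)
    m=np.zeros(im.shape[:2],np.uint8); m[y0:y1,x0:x1]=((H[...,1]<22)&(H[...,2]>85))[y0:y1,x0:x1]*255
    c=max(cv2.findContours(m,0,2)[0],key=cv2.contourArea)[:,0]; T[n]=c[np.abs(c[:,0]-c[:,0].min())<1].mean(0); print(n,cv2.boundingRect(c),T[n])
    for z in(.064,.0706,.077):
        p=np.array([.4725,-.0502,0])+.125*np.array([.078,.997,0]); p[2]=z; print(z,proj(n,p))
print(two(T["scene"],T["top"]))
```

```text
scene (309, 213, 25, 21) [309. 231.]
0.064 [310.405  234.5367]
0.0706 [310.3556 232.8126]
0.077 [310.3073 231.1285]
top (282, 219, 24, 9) [282. 222.]
0.064 [281.6947 222.1142]
0.0706 [281.4742 222.0493]
0.077 [281.2581 221.9858]
(array([0.4841, 0.074 , 0.0758]), np.float64(0.0046895134316233674))
```

```bash
python3 -c "
from h import *
go([.4627,.045,.0722],1.4686,10)"
```

```text
pos [ 0.4716 -0.0502  0.0713] t 6.1333 yaw 1.4849340111221763 toolz [-0.0009 -0.     -1.    ] F [-0.2953 -0.0553 -1.4157] gap 0.1862295546661968
shift/row [ 0.0377 -0.0068 -0.0004] turn/row [-0.      0.      0.0005]
```

>>> arm_command --plan '[0.037,-0.007,0,0,0,0.001,0.037,-0.007,0,0,0,0.001,0.037,-0.007,0,0,0,0.001,0.037,-0.007,0,0,0,0.001,0.037,-0.007,0,0,0,0.001,0.037,-0.007,0,0,0,0,0.037,-0.007,0,0,0,0,0.037,-0.007,0,0,0,0,0.037,-0.007,0,0,0,0,0.037,-0.007,0,0,0,0,0,0,0,0,0,0,0,0,0,0,0,0]'

```text
time_s: 7.13
eef_pos: [0.4636, 0.0441, 0.0718]
orientation: [0.742, 0.671, -0.0, 0.0]
force: [0.2, -0.6, -1.6]
finger_gap: 0.182
gripper_force: 97.9
```

```bash
python3 -c "
from h import *
go([.466,.088,.0722],1.4686,8)"
```

```text
pos [0.4636 0.0441 0.0718] t 7.1333 yaw 1.4707235105147083 toolz [-0.     -0.0001 -1.    ] F [ 0.2379 -0.5801 -1.5811] gap 0.18164035377909438
shift/row [ 0.0219 -0.001  -0.0002] turn/row [-0.      0.      0.0001]
```

Insert slowly: 8 rows, then check the force.

>>> arm_command --plan '[0.02,-0.001,0,0,0,0,0.02,-0.001,0,0,0,0,0.02,-0.001,0,0,0,0,0.02,-0.001,0,0,0,0]'

```text
time_s: 7.47
eef_pos: [0.4647, 0.0639, 0.0718]
orientation: [0.742, 0.67, 0.0, 0.0]
force: [-0.3, -0.7, -0.4]
finger_gap: 0.182
gripper_force: 97.9
```

>>> arm_command --plan '[0.02,0,0,0,0,0,0.02,0,0,0,0,0,0.02,0,0,0,0,0,0.02,0,0,0,0,0,0.01,0,0,0,0,0,0,0,0,0,0,0]'

```text
time_s: 7.97
eef_pos: [0.467, 0.0869, 0.0718]
orientation: [0.742, 0.671, 0.0, -0.0]
force: [1.1, -0.2, -1.7]
finger_gap: 0.179
gripper_force: 97.9
```

>>> arm_command --plan '[0,0,-0.013,0,0,0,0.001,0,-0.017,0,0,0,0.001,0,-0.018,0,0,0,0.005,0,-0.035,0,0,0,0.008,0,-0.034,0,0,0,0.011,0,-0.034,0,0,0,0,0,0,0,0,0]'

```text
time_s: 8.55
eef_pos: [0.4685, 0.093, 0.1115]
orientation: [0.742, 0.671, 0.001, 0.001]
force: [-0.8, -0.4, -2.3]
finger_gap: 0.181
gripper_force: 98.0
```

Run:
```python
from h import *
go([.466,.088,.0722],1.4686,1)
for n in("scene","top"): cv2.imwrite(f"pics/{n}3.png",env.snapshot(n))
s=cv2.imread("pics/scene3.png"); t=cv2.imread("pics/top3.png")
up=lambda im,x0,y0,w,h,f: cv2.resize(im[y0:y0+h,x0:x0+w],(w*f,h*f),interpolation=cv2.INTER_CUBIC)
cv2.imwrite("pics/e.png",up(s,220,190,160,120,5))
```

```text
pos [0.4685 0.093  0.1115] t 8.55 yaw 1.4698107815216022 toolz [ 0.0029  0.0001 -1.    ] F [-0.8076 -0.3786 -2.3226] gap 0.18097792752628075
shift/row [-0.0208 -0.0085  0.1571] turn/row [ 0.0009 -0.0001  0.0004]
```

View pics/e.png

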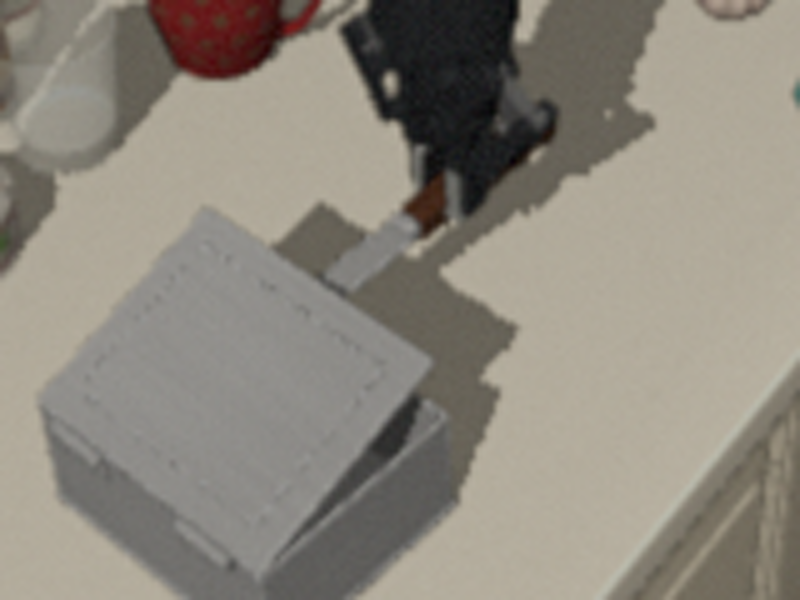

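Crop: the blade is under the lid and the lid is up about 20°. Its free corner sits at scene (306,262), clear of the rim. I'll continue the arc.

>>> arm_command --plan '[0.014,0,-0.033,0,0,0,0.016,0,-0.031,0,0,0,0.019,0,-0.03,0,0,0,0.022,0,-0.028,0,0,0,0.024,0,-0.026,0,0,0,0.026,0,-0.024,0,0,0,0.028,0,-0.022,0,0,0,0.03,0,-0.019,0,0,0,0,0,0,0,0,0]'

```text
time_s: 9.4
eef_pos: [0.4728, 0.1397, 0.164]
orientation: [0.741, 0.671, 0.002, 0.0]
force: [1.5, -0.7, -2.0]
finger_gap: 0.182
gripper_force: 98.2
```

Run:
```python
from h import *
# final: tip past the hinge plane by 12 mm, tip z .175 ; grip 125 behind
u=np.array([np.cos(1.4686),np.sin(1.4686)]); h=np.array([.489,.3121])
for th in (60,97):
    a=np.radians(th); g=h+u*(-.101*np.cos(a)-.125); z=.0745+.101*np.sin(a); print(th,g,z)
go([*g,z],1.4686,8)
```

```text
60 [0.4711 0.1375] 0.1619685657822283
97 [0.4775 0.2   ] 0.17474716131577353
pos [0.4728 0.1397 0.164 ] t 9.4 yaw 1.4718269934357162 toolz [ 0.0024  0.0021 -1.    ] F [ 1.5122 -0.7008 -2.0103] gap 0.18211560325276327
shift/row [ 0.0303 -0.0006 -0.0053] turn/row [ 0.0001 -0.0001  0.0001]
```

>>> arm_command --plan '[0.031,0,-0.015,0,0,0,0.033,0,-0.012,0,0,0,0.034,0,-0.01,0,0,0,0.034,0,-0.008,0,0,0,0.035,0,-0.004,0,0,0,0.035,0,-0.001,0,0,0,0.034,0,0.002,0,0,0,0.012,0,0,0,0,0,0,0,0,0,0,0]'

```text
time_s: 10.15
eef_pos: [0.4784, 0.2002, 0.1747]
orientation: [0.742, 0.671, 0.0, -0.0]
force: [0.5, -0.2, -0.8]
finger_gap: 0.185
gripper_force: 98.2
```

Run:
```python
from h import *
go([.4775,.2,.1747],1.4686,1)
for n in("scene","top"): cv2.imwrite(f"pics/{n}4.png",env.snapshot(n))
s=cv2.imread("pics/scene4.png"); t=cv2.imread("pics/top4.png")
up=lambda im,x0,y0,w,h,f: cv2.resize(im[y0:y0+h,x0:x0+w],(w*f,h*f),interpolation=cv2.INTER_CUBIC)
a=up(s,200,160,200,150,3); b=up(t,150,160,200,100,3); cv2.imwrite("pics/f.png",np.vstack([a,b])[:600] if 0 else cv2.resize(np.vstack([a,b]),(480,600)))
```

```text
pos [0.4784 0.2002 0.1747] t 10.15 yaw 1.4709333918473118 toolz [ 0.0001  0.0012 -1.    ] F [ 0.4711 -0.159  -0.8051] gap 0.18466944044587794
shift/row [-0.0012 -0.0033 -0.0002] turn/row [-0.     -0.0004  0.0007]
```

View pics/f.png

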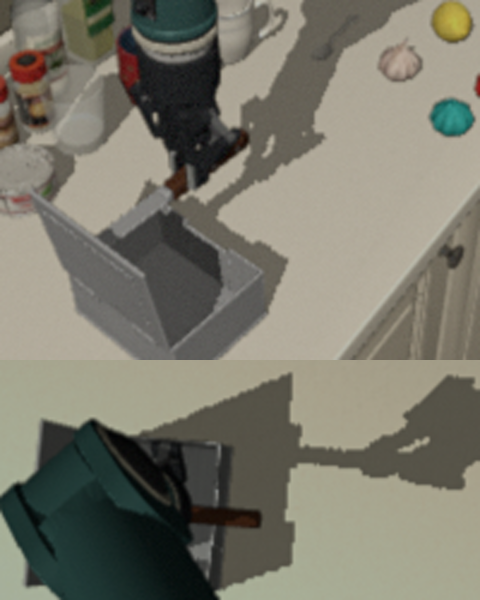

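Crop: the lid stands about upright, with the tip against its inner face at about scene (240,218), and the tin is open. I'll nudge it 3 mm more for margin, then withdraw.

>>> arm_command --plan '[0.006,0,0,0,0,0,0.006,0,0,0,0,0,0,0,0,0,0,0]'

```text
time_s: 10.5
eef_pos: [0.4787, 0.2014, 0.1747]
orientation: [0.742, 0.67, -0.0, 0.0]
force: [-0.5, 0.3, -0.9]
finger_gap: 0.181
gripper_force: 98.2
```

>>> arm_command --plan '[-0.03,0,0,0,0,0,-0.06,0,0,0,0,0,-0.09,0,0,0,0,0,-0.1,0,0,0,0,0,-0.1,0,0,0,0,0,-0.1,0,0,0,0,0,-0.1,0,0,0,0,0,-0.1,0,0,0,0,0,-0.1,0,0,0,0,0,-0.1,0,0,0,0,0,-0.08,0,0,0,0,0,0,0,0,0,0,0]'

```text
time_s: 11.5
eef_pos: [0.4536, -0.0421, 0.1746]
orientation: [0.744, 0.668, -0.001, 0.001]
force: [-0.9, -0.7, -1.4]
finger_gap: 0.184
gripper_force: 98.2
```

Run:
```python
from h import *
go([.4705,-.0505,.013],1.4686,8)
for n in("scene","top"): cv2.imwrite(f"pics/{n}5.png",env.snapshot(n))
s=cv2.imread("pics/scene5.png"); t=cv2.imread("pics/top5.png")
up=lambda im,x0,y0,w,h,f: cv2.resize(im[y0:y0+h,x0:x0+w],(w*f,h*f),interpolation=cv2.INTER_CUBIC)
a=up(s,200,190,200,120,4); b=up(t,150,170,200,100,4); cv2.imwrite("pics/g.png",cv2.resize(np.vstack([a,b]),(545,600)))
for th in(90,95,100):
    a=np.radians(th);u=np.array([np.cos(1.4686),np.sin(1.4686)]);v=np.array([u[1],-u[0]])
    for sgn in(-1,1):
        p=[*(np.array([.489,.3121])-u*.13*np.cos(a)+sgn*.08*v),.075+.13*np.sin(a)]; print(th,sgn,proj("top",p),proj("scene",p))
```

```text
pos [ 0.4536 -0.0421  0.1746] t 11.5 yaw 1.4624436989960121 toolz [-0.0006 -0.0021 -1.    ] F [-0.9184 -0.7428 -1.4307] gap 0.184400204842879
shift/row [-0.0031  0.0089  0.0808] turn/row [-0.      0.0001 -0.0002]
90 -1 [168.0907 254.915 ] [266.8092 268.004 ]
90 1 [175.4546 184.6865] [219.0308 232.7094]
95 -1 [163.1894 254.4859] [262.8403 271.2775]
95 1 [170.5996 184.3041] [215.1025 235.4867]
100 -1 [158.4828 254.042 ] [258.8956 274.8819]
100 1 [165.9305 183.9709] [211.231  238.5864]
```

View pics/g.png

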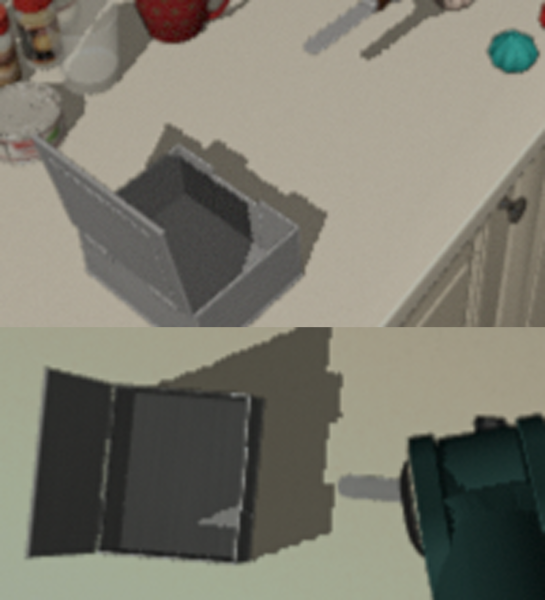

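Crop: the lid stands at about 98°, its corners at scene (214,240) and (260,276) matching the 95–100° prediction, and the knife is clear of the tin. Next I lay the knife down.

>>> arm_command --plan '[0,0,0.05,0,0,0,0,0,0.1,0,0,0,0,0,0.1,0,0,0,0,0,0.1,0,0,0,0,0,0.1,0,0,0,0,0,0.1,0,0,0,0,0,0.05,0,0,0,0,0,0.02,0,0,0,0,0,0,0,0,0]'

```text
time_s: 12.35
eef_pos: [0.4538, -0.0358, 0.0189]
orientation: [0.741, 0.671, -0.0, -0.001]
force: [-1.0, 0.2, -0.8]
finger_gap: 0.183
gripper_force: 98.2
```

```bash
python3 -c "
from h import *
go([.4536,-.0421,.012],1.4686,2)"
```

```text
pos [ 0.4538 -0.0358  0.0189] t 12.35 yaw 1.471329278605675 toolz [-0.002   0.0009 -1.    ] F [-0.9949  0.2319 -0.8085] gap 0.18253744074639
shift/row [-0.0126  0.0008  0.0138] turn/row [-0.0003 -0.0001  0.0004]
```

>>> arm_command --plan '[0,0,0.01,0,0,0,0,0,0.01,0,0,0,0,0,0.007,0,0,0,0,0,0,0,0,0,0,0,0,0,0,0]'

```text
time_s: 12.77
eef_pos: [0.4547, -0.0372, 0.0135]
orientation: [0.742, 0.67, 0.0, 0.0]
force: [0.2, -0.6, -0.9]
finger_gap: 0.181
gripper_force: 98.2
```

>>> arm_command --plan '[0,0,0.003,0,0,0,0,0,0.003,0,0,0,0,0,0,0,0,0]'

```text
time_s: 13.02
eef_pos: [0.4546, -0.0372, 0.0116]
orientation: [0.742, 0.67, 0.0, 0.0]
force: [0.7, 0.2, 0.2]
finger_gap: 0.181
gripper_force: 98.5
```

>>> arm_command --plan '[0,0,0,0,0,0,0,0,0,0,0,0,0,0,0,0,0,0,0,0,0,0,0,0,0,0,0,0,0,0,0,0,0,0,0,0,0,0,0,0,0,0,0,0,0,0,0,0,0,0,0,0,0,0,0,0,0,0,0,0,0,0,0,0,0,0]' --fingers -1 --grip_force 25

```text
time_s: 13.93
eef_pos: [0.4544, -0.0371, 0.0115]
orientation: [0.742, 0.67, -0.0, 0.0]
force: [0.1, -0.5, 0.5]
finger_gap: 1.0
gripper_force: 0.0
```

>>> arm_command --plan '[0,0,-0.04,0,0,0,0,0,-0.08,0,0,0,0,0,-0.1,0,0,0,0,0,-0.1,0,0,0,0,0,-0.1,0,0,0,0,0,-0.08,0,0,0,0,0,0,0,0,0]'

```text
time_s: 14.52
eef_pos: [0.4569, -0.0371, 0.1407]
orientation: [0.742, 0.67, 0.002, 0.003]
force: [0.4, 0.2, -0.5]
finger_gap: 1.001
gripper_force: 0.0
```

Run:
```python
from h import *
go([.4925,-.241,.14],1.4686,8)
go([.4925,-.241,.032],1.4686,8)
s=env.snapshot("scene"); cv2.imwrite("pics/scene6.png",s)
H=cv2.cvtColor(s,cv2.COLOR_BGR2HSV).astype(int)
m=(((H[...,1]>90)&(H[...,2]<110)&(H[...,0]<20))*255).astype(np.uint8); m[:190]=0;m[255:]=0;m[:,:300]=0;m[:,390:]=0
c=max(cv2.findContours(m,0,2)[0],key=cv2.contourArea); print(cv2.boundingRect(c),proj("scene",[.462,.005-.012,.01]),proj("scene",[.445,-.117,.01]))
```

```text
pos [ 0.4569 -0.0371  0.1407] t 14.5167 yaw 1.4694175374308636 toolz [ 0.0075 -0.0014 -1.    ] F [ 0.3938  0.2258 -0.4884] gap 1.0005707120990244
shift/row [-0.0996  0.028   0.0006] turn/row [0.0003 0.     0.    ]
pos [ 0.4569 -0.0371  0.1407] t 14.5167 yaw 1.4694175374308636 toolz [ 0.0075 -0.0014 -1.    ] F [ 0.3938  0.2258 -0.4884] gap 1.0005707120990244
shift/row [-0.0996  0.0276  0.0546] turn/row [0.0003 0.     0.    ]
(334, 215, 25, 22) [333.0211 234.5652] [357.9551 216.1934]
```

>>> arm_command --plan '[-0.05,0.028,0,0,0,0,-0.1,0.028,0,0,0,0,-0.1,0.028,0,0,0,0,-0.1,0.028,0,0,0,0,-0.1,0.028,0,0,0,0,-0.1,0.028,0,0,0,0,-0.1,0.028,0,0,0,0,-0.1,0.028,0,0,0,0,-0.05,0,0,0,0,0,0,0,0,0,0,0]'

```text
time_s: 15.4
eef_pos: [0.4885, -0.2447, 0.1354]
orientation: [0.744, 0.669, -0.001, -0.001]
force: [0.1, 0.3, 0.4]
finger_gap: 1.0
gripper_force: 0.0
```

```bash
python3 -c "
from h import *
go([.4925,-.241,.02],1.4686,10)"
```

```text
pos [ 0.4885 -0.2447  0.1354] t 15.4 yaw 1.4644910930017243 toolz [-0.002  -0.0003 -1.    ] F [0.1097 0.3273 0.4061] gap 0.9996188083787371
shift/row [0.0017 0.0015 0.0462] turn/row [-0.0001  0.     -0.0001]
```

>>> arm_command --plan '[0.008,0.008,0,0,0,0,0.008,0.008,0,0,0,0,0,0,0.046,0,0,0,0,0,0.046,0,0,0,0,0,0.046,0,0,0,0,0,0.046,0,0,0,0,0,0.046,0,0,0,0,0,0.046,0,0,0,0,0,0.046,0,0,0,0,0,0.046,0,0,0,0,0,0.046,0,0,0,0,0,0.046,0,0,0]'

```text
time_s: 16.4
eef_pos: [0.4942, -0.2382, 0.0203]
orientation: [0.742, 0.67, -0.0, -0.0]
force: [0.3, -0.7, 0.1]
finger_gap: 1.005
gripper_force: 0.0
```

>>> arm_command --plan '[0,0,0,0,0,0,0,0,0,0,0,0,0,0,0,0,0,0,0,0,0,0,0,0,0,0,0,0,0,0,0,0,0,0,0,0,0,0,0,0,0,0,0,0,0,0,0,0,0,0,0,0,0,0,0,0,0,0,0,0]' --fingers 1 --grip_force 30

```text
time_s: 17.23
eef_pos: [0.4947, -0.2384, 0.022]
orientation: [0.742, 0.67, 0.0, 0.001]
force: [-0.6, -0.2, 5.6]
finger_gap: 0.632
gripper_force: 32.0
```

>>> arm_command --plan '[0,0,-0.03,0,0,0,0,0,-0.06,0,0,0,0,0,-0.08,0,0,0,0,0,-0.08,0,0,0,0,0,-0.08,0,0,0,0,0,-0.08,0,0,0,0,0,-0.08,0,0,0,0,0,-0.08,0,0,0,0,0,-0.06,0,0,0,0,0,0,0,0,0]'

```text
time_s: 18.07
eef_pos: [0.4957, -0.2387, 0.1822]
orientation: [0.742, 0.67, 0.001, 0.002]
force: [0.5, -0.5, -0.2]
finger_gap: 0.629
gripper_force: 31.9
```

Run:
```python
from h import *
go([.4815,.238,.18],1.4686,22)
s=env.snapshot("scene"); cv2.imwrite("pics/h.png",cv2.resize(s[60:260,200:440],(720,600)))
```

```text
pos [ 0.4957 -0.2387  0.1822] t 18.0667 yaw 1.4694055296205057 toolz [ 0.0046 -0.0026 -1.    ] F [ 0.5316 -0.4648 -0.2479] gap 0.6289886824899152
shift/row [ 0.086  -0.0113  0.0002] turn/row [0.0001 0.     0.    ]
```

View pics/h.png

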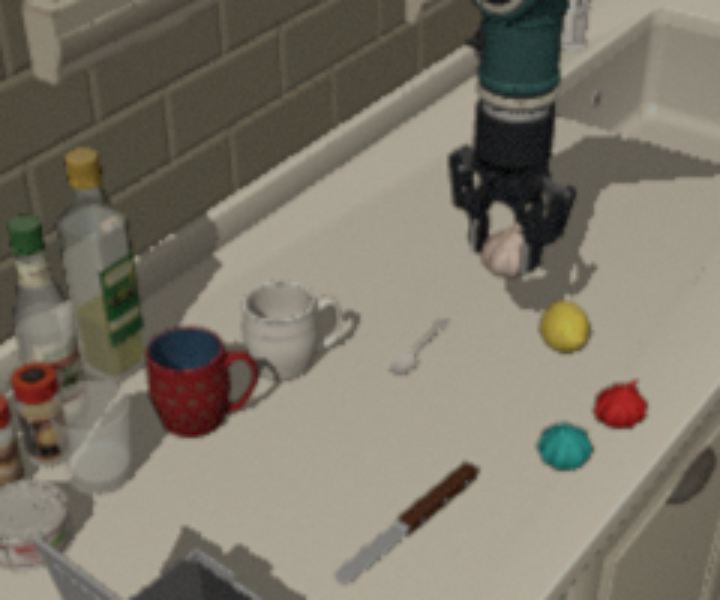

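Crop: the garlic is held between the pads, the knife lies flat, and the lemon, mug and teaspoon are undisturbed. On to the tin.

>>> arm_command --plan '[0.03,0,0,0,0,0,0.06,-0.01,0,0,0,0,0.09,-0.012,0,0,0,0,0.09,-0.012,0,0,0,0,0.09,-0.012,0,0,0,0,0.09,-0.012,0,0,0,0,0.09,-0.012,0,0,0,0,0.09,-0.012,0,0,0,0,0.09,-0.012,0,0,0,0,0.09,-0.012,0,0,0,0,0.09,-0.012,0,0,0,0,0.09,-0.012,0,0,0,0]'

```text
time_s: 19.12
eef_pos: [0.4854, 0.013, 0.1775]
orientation: [0.742, 0.671, -0.001, -0.001]
force: [0.1, -0.1, -0.9]
finger_gap: 0.631
gripper_force: 31.9
```

>>> arm_command --plan '[0.09,-0.012,0,0,0,0,0.09,-0.012,0,0,0,0,0.09,-0.012,0,0,0,0,0.09,-0.012,0,0,0,0,0.09,-0.012,0,0,0,0,0.09,-0.012,0,0,0,0,0.09,-0.012,0,0,0,0,0.09,-0.012,0,0,0,0,0.07,-0.012,0,0,0,0,0.04,0,0,0,0,0,0,0,0,0,0,0]'

```text
time_s: 20.03
eef_pos: [0.4798, 0.223, 0.178]
orientation: [0.741, 0.672, -0.0, -0.001]
force: [-0.2, 0.1, -0.4]
finger_gap: 0.633
gripper_force: 31.9
```

```bash
python3 -c "
from h import *
go([.4819,.2424,.18],1.4686,4)"
```

```text
pos [0.4798 0.223  0.178 ] t 20.0333 yaw 1.4734887371631764 toolz [-0.002   0.0009 -1.    ] F [-0.1824  0.1231 -0.4096] gap 0.6334566999515036
shift/row [ 0.0195  0.0002 -0.002 ] turn/row [-0.0002 -0.0001  0.0004]
```

>>> arm_command --plan '[0.019,0,0,0,0,0,0.019,0,0,0,0,0,0.019,0,0,0,0,0,0.019,0,0,0,0,0,0,0,0.04,0,0,0,0,0,0.08,0,0,0,0,0,0.08,0,0,0,0,0,0.08,0,0,0,0,0,0.08,0,0,0,0,0,0.08,0,0,0,0,0,0.06,0,0,0,0,0,0,0,0,0]'

```text
time_s: 21.03
eef_pos: [0.4809, 0.2378, 0.0505]
orientation: [0.742, 0.67, -0.003, -0.001]
force: [0.1, -0.8, -0.5]
finger_gap: 0.634
gripper_force: 31.9
```

```bash
python3 -c "
from h import *
go([.4819,.2424,.027],1.4686,4)"
```

```text
pos [0.4809 0.2378 0.0505] t 21.0333 yaw 1.4690909624506503 toolz [-0.0057 -0.0028 -1.    ] F [ 0.11   -0.8312 -0.538 ] gap 0.6337835109984539
shift/row [0.0048 0.0007 0.0235] turn/row [-0.0004  0.0003  0.    ]
```

>>> arm_command --plan '[0.004,0,0.02,0,0,0,0.004,0,0.02,0,0,0,0,0,0.02,0,0,0,0,0,0.015,0,0,0,0,0,0.01,0,0,0,0,0,0,0,0,0,0,0,0,0,0,0]'

```text
time_s: 21.62
eef_pos: [0.4833, 0.2414, 0.0329]
orientation: [0.742, 0.67, 0.0, 0.0]
force: [-0.3, -0.6, 0.1]
finger_gap: 0.631
gripper_force: 31.9
```

>>> arm_command --plan '[0,0,0.008,0,0,0,0,0,0.008,0,0,0,0,0,0.006,0,0,0,0,0,0,0,0,0]'

```text
time_s: 21.95
eef_pos: [0.4831, 0.2413, 0.027]
orientation: [0.742, 0.67, -0.0, -0.0]
force: [-0.3, 0.3, -1.5]
finger_gap: 0.636
gripper_force: 31.9
```

>>> arm_command --plan '[0,0,0.004,0,0,0,0,0,0.004,0,0,0,0,0,0,0,0,0]'

```text
time_s: 22.2
eef_pos: [0.4833, 0.2415, 0.026]
orientation: [0.742, 0.67, -0.0, 0.0]
force: [-2.3, -1.1, 7.6]
finger_gap: 0.636
gripper_force: 32.5
```

Contact with the floor (7.6 N). Release and retreat straight up.

>>> arm_command --plan '[0,0,0,0,0,0,0,0,0,0,0,0,0,0,0,0,0,0,0,0,0,0,0,0,0,0,0,0,0,0,0,0,0,0,0,0,0,0,0,0,0,0,0,0,0,0,0,0]' --fingers -1

```text
time_s: 22.87
eef_pos: [0.4832, 0.2414, 0.0252]
orientation: [0.742, 0.67, -0.0, -0.0]
force: [-0.4, -0.3, -0.3]
finger_gap: 1.001
gripper_force: 0.0
```

>>> arm_command --plan '[0,0,-0.03,0,0,0,0,0,-0.06,0,0,0,0,0,-0.08,0,0,0,0,0,-0.08,0,0,0,0,0,-0.1,0,0,0,0,0,-0.1,0,0,0,0,0,-0.1,0,0,0,0,0,-0.1,0,0,0,0,0,-0.1,0,0,0,0,0,0,0,0,0]'

```text
time_s: 23.7
eef_pos: [0.4854, 0.2432, 0.2183]
orientation: [0.742, 0.67, 0.004, 0.002]
force: [0.2, 1.5, 1.2]
finger_gap: 0.999
gripper_force: 0.0
```

>>> arm_command --plan '[-0.05,0,0,0,0,0,-0.1,0,0,0,0,0,-0.1,0,0,0,0,0,-0.1,0,0,0,0,0,-0.1,0,0,0,0,0,-0.1,0,0,0,0,0,-0.1,0,0,0,0,0,-0.1,0,0,0,0,0,-0.1,0,0,0,0,0,0,0,0,0,0,0]'

```text
time_s: 24.53
eef_pos: [0.4597, 0.0238, 0.2113]
orientation: [0.745, 0.668, -0.002, -0.0]
force: [-0.5, -0.7, -0.1]
finger_gap: 1.002
gripper_force: 0.0
```

Run:
```python
from h import *
s=env.snapshot("scene"); t=env.snapshot("top"); cv2.imwrite("pics/i.png",np.vstack([cv2.resize(s[120:330,200:450],(500,420)),cv2.resize(t[160:270,150:400],(400,176)).copy() if 0 else cv2.resize(t[170:260,150:400],(500,180))]))
print(env.read_state()["eef_pos"],env.read_state()["time_s"])
```

```text
[0.4606 0.0284 0.2119] 24.6333
```

View pics/i.png

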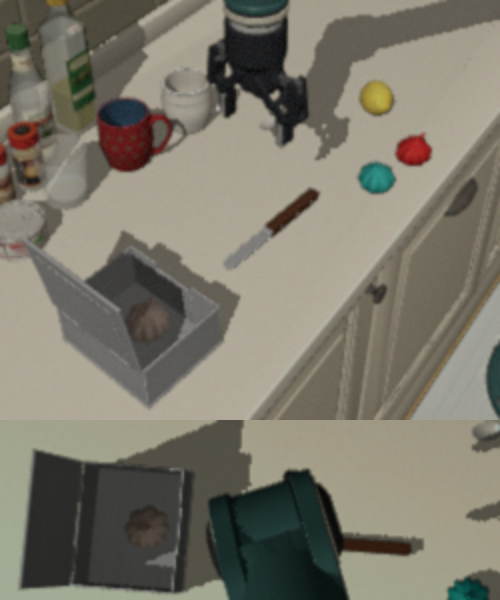

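The final crop shows the garlic standing in the tin at scene (275,280), the lid leaning back past upright, the knife flat, and the bystanders in place.

```bash
python3 -c "
from bench import env
print(env.sign_off())"
```

```text
the job is handed in; nothing more can be done
None
```

I handed the job in at about 25 s: I pried the lid open with the knife blade and it stands past upright (about 98°), the knife lies flat on the worktop, the garlic is set down inside the tin, and the lemon, mug and teaspoon were left alone; the sign-off gave no verdict.

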